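# Meter barrel nuts from a hopper tin

### The job

Pick up the small steel tin and, holding its lip low over the wooden bowl, tip out four, five or six of the nine steel barrel nuts into the bowl, letting none land on the bench. Then set the tin down upright on the bench, clear of the bowl, with all the remaining nuts still in it. Do not drop the tin, and leave the bowl, the mallet and the gouge where they are.

Things in the scene. Friction and masses are not known exactly. Their poses are not given: they have to be found in the camera images.
- tin: Small open hopper tin of bare folded sheet steel, 52 mm long (x), 60 wide (y), 50 high, sheet 3 mm; 160 g empty, 358 g with the nine nuts heaped in it. Origin: underside, on its middle line; z up; x points to the low pouring lip. Back wall at x = -25 mm; floor flat to x = 15 mm, then sloping up and out to the lip. Oily inside: friction about 0.15 (0.11 to 0.2).
- tin_lip (a point): Middle of the pouring lip's edge, over the tin's whole width: x = 27 mm, y = 0, z = 18 mm in the tin's frame. Tipped lip-down (turned about its y) by somewhere from 0.3 to 1.0 rad the tin lets nuts over the lip, one to three at a time, and stops again when held still or tipped back; tipped much further it empties.
- tin_grip (a point): Where to grip the tin, from above, across its y: x = -6 mm, y = 0, z = 25 mm in its frame. The side walls are flat and parallel, 60 mm apart outside, 50 mm high from x = -25 to 7 mm and sloping down to 30 mm at the lip. A grip of 45 N is safe. Nothing stands over the open top.
- nut0: Steel barrel nut (cross dowel), a plain cylinder 16 mm in diameter and 18 mm long, 22 g, with a cross hole; one of nine alike, nut0 to nut8, that start loose in the tin. Origin: its centre; z along the cylinder.
- nut1: Barrel nut like nut0.
- nut2: Barrel nut like nut0.
- nut3: Barrel nut like nut0.
- nut4: Barrel nut like nut0.
- nut5: Barrel nut like nut0.
- nut6: Barrel nut like nut0.
- nut7: Barrel nut like nut0.
- nut8: Barrel nut like nut0.
- bowl: Shallow turned wooden bowl, loose, 170 mm across the rim, 45 mm high, 6 mm wall, 450 g. Origin: centre of its underside; z up.
- table: The workbench: its flat wooden top is the work surface, at z = 0. Origin: a point on the top, before the robot.
- mallet: Carver's round mallet of dark wood standing on its head, 86 mm across, 248 mm high, 650 g. Origin: centre of its underside. Not to be disturbed.
- gouge: Carving gouge lying on the bench, 264 mm long, 27 mm thick at the wooden handle. Origin: under the ferrule, about its middle; x points to the blade. Not to be disturbed.
- blank: Big pale wooden carving blank, fixed to the bench, 350 mm long, 200 mm wide, 85 mm high, round at its -x end. Origin: underside, 150 mm from the round end. An iron holdfast, 175 mm high, clamps it from its -y side.
Mind the look-alikes: they are no part of the job. What is meant by the tin is not black, and is the smaller of those in its own colour.

How it is judged:
On the way, in this order (a step that is already met when the one before it is completed fails the run):
1. the tin, held in the fingers, is tipped by more than 0.25 rad with its lip over the bowl (contact force between the fingers and tin above 0.5 N and angle between tin's own z axis and vertical above 0.25 rad and horizontal distance between tin_lip and bowl below 0.085 m and height (world z) of tin_lip above 0.03 m), for 0.1 s.
2. at least four barrel nuts lie in the bowl (contact force between bowl and table above 5.17 N), for 0.3 s.
At the end, for the whole second after the job is handed in: Four to six nuts lie in the bowl, five to three in the tin, told by weight on the bench (empty bowl 4.41 N, tin 1.57 N, each nut 0.216 N); the tin stands upright (tilt under 0.1 rad, underside within 6 mm of the bench), at rest, its origin over 120 mm from the bowl's axis (contact force between bowl and table between 5.17 and 5.81 N and contact force between tin and table between 2.11 and 2.75 N and angle between tin's own z axis and vertical below 0.1 rad and height (world z) of tin below 0.006 m and linear speed of tin below 0.03 m/s and horizontal distance between tin and bowl above 0.12 m); the robot touches nothing.
It fails at once if a nut lands on the bench (contact force between any of nut0, nut1, nut2, nut3, nut4, nut5, nut6, nut7, nut8 and table above 0.02 N).
It fails at once if the tin is let go and falls or is thrown (faster than 0.5 m/s with no finger on it) (contact force between the fingers and tin below 0.01 N and linear speed of tin above 0.5 m/s).
It fails at once if a nut falls from more than about 200 mm (faster than 2 m/s) (linear speed of any of nut0, nut1, nut2, nut3, nut4, nut5, nut6, nut7, nut8 above 2 m/s).
It fails at once if the bowl is pushed more than 40 mm (distance of bowl from where it was at the start of the episode above 0.04 m).
It fails at once if the mallet or the gouge is moved more than 25 mm (distance of any of mallet, gouge from where it was at the start of the episode above 0.025 m).
It also fails if it takes over 61 s, if anything falls off the work surface, if the arm or the gripper's body presses on something with over 40 N, if the wrist force passes 120 N, or if a joint passes its speed limit or range.

### The arm

A 7-joint arm with a two-finger parallel gripper is mounted at the origin on the work surface. World frame = base frame: x ahead of the robot, y to its left, z up, the work surface at z = 0. Lengths are in m, angles in rad, forces in N, time in s.
With the tool pointing down it reaches from about 0.425 to 0.925 m from the base axis. Payload 6.8 kg.
Tool frame: the origin (TCP) lies at the very end of the fingers, on their centre line; the grasp point (between the pads) lies 19 mm behind it (bot.grip_depth is the distance from the TCP to the grasp point, in m); z points along the fingers, y is the direction in which the jaws open and shut (so a half turn about z gives the same grasp; the last joint's range is limited). The gripper opens to 85 mm and grips with 20 to 120 N. Pads are 22 mm wide; open, the fingers measure 114 mm over their backs; the gripper's body (76 mm by 85 mm) begins 54 mm behind the grasp point. The pads swing forward as they close: fully open they stand 13 mm farther back than shut.
Start: joints at [1.08, 0.477, 0.022, 1.555, -0.011, 1.109, -0.083], TCP at [0.252, -0.626, 0.231] pointing down, gripper open.
Joint ranges: [-2.96, 2.96], [-0.34, 2.1], [-1.41, 1.46], [0.24, 2.44], [-1.37, 4.51], [0.17, 1.92], [-2.96, 2.96]. Speed limits (rad/s): [2.39, 2.39, 3.14, 3.14, 3.14, 3.14, 3.14].

### API

Orientations are given as a unit quaternion [w, x, y, z].
In Python, from station import bot gives the robot as it stands.
- The arm moves only by the tool step_arm, never from a script. Its argument "increments" is a list of rows, each a list of 7 numbers: the shift along the world's x, y, z in m, then the turn, a rotation vector about the world's x, y, z in degrees, then the gripper command: -1 is fully open, 1 is shut, values between are in proportion. In form: [[dx, dy, dz, rx, ry, rz, fingers], ...]. A call has 1 to 10 rows; each row is the pose to reach, as a shift and turn from the pose commanded when the call began; what a row does not reach only later rows make up. A row lasts 1/12 s, in which the tool goes at most 41.7 mm and 7.16 degrees, less where a joint would pass 70% of its speed; a pose out of reach is approached as far as the arm can. A call with a gripper value outside its range is refused whole. The fingers move at their own pace and stop on an object; "force" is the grip in N (left out, the last holds). Time passes only in rows, so rows that repeat a pose let the fingers close. It gives the time, the measured TCP pose, the force and the opening at its end, in the units of the state.
- bot.get_obs(): the state, without advancing time (a new reading comes with each control period).
- bot.read_camera(name): name is "scene" or "top"; returns a dict with "color" (384x512x3 uint8, red, green, blue), "intrinsics" (3x3 intrinsics, pixels), "extrinsics" (4x4, takes a point from camera to world coordinates). Camera axes: x right, y up, looking along -z (the intrinsics and any distortion apply to the point x, -y, -z); pixel columns grow to the right and rows downward; lengths in m; the calibration is good to about 2 mm. A picture is of the moment at which its call begins. There is no depth.
- bot.hand_in(): hands the job in, once; it reports no verdict.
Trained networks look in the newest picture that a camera, given by its name, has taken for a name from the list of things; names that differ only in an ending like _2 or _b are one class to them, and where a whole thing is asked for, a point or a joint stands for the part that bears it (a point fixed in the world has none). Each returns a list of dicts, best first, with "conf" (0 to 1); they miss things now and then, are a little off and sometimes report something else, mostly with a low value. They report only what shows in the picture. A call takes as long as a camera call. They do not tell look-alikes from the thing itself.
- bot.recognise(thing, camera): "location" ([column, row] as shares, 0 to 1, of the picture: columns of its width, rows of its height, amid what is visible of it).
- bot.place_of(thing, camera): "location" ([column, row] as shares, 0 to 1, of the picture: columns of its width, rows of its height: a listed point, or the origin of a listed thing).
The state is a dict: "t": time; "q": joint angles; "joint_vel": joint speeds; "joint_torque": joint torques, N m; "eef_pos": TCP position; "tool_rot": TCP orientation; "contact_force": force on the tool from outside, world axes, zero at the start; "torque": the same for the moment, N m; "gripper_width": opening from 0.0 (shut) to 1.0 (fully open).
Only numpy, scipy, OpenCV 4.12 (cv2) and the standard library are available. Lean on these libraries where they do the work, as an engineer would, in place of code of your own. Each camera call takes 0.05 s, during which the arm holds its last target.

## Working session

There is one attempt and no reset: what is moved stays moved. The work goes in short steps, Python scripts to look and compute and a tool call to move; the robot and the scene stay as the last step left them, time stands still between calls to the robot, and variables do not carry over. Pictures are saved under pics/ and viewed, and the job is handed in when it is done.

Besides the shell and the picture viewer there is one more tool, called after ">>>" as a command line: name --pt "numbers of a row" for each row, then --argument value for the rest. step_arm: Moves the arm, as the interface text tells. Its arguments: {"type":"object","properties":{"increments":{"type":"array","items":{"type":"array","items":{"type":"number"}}},"force":{"type":"number"}},"required":["increments"]}

```bash
mkdir -p pics; ls
cat > h.py <<'E'
import numpy as np, cv2
from station import bot
def cam(n,save=None):
    d=bot.read_camera(n)
    if save: cv2.imwrite('pics/'+save,cv2.cvtColor(d['color'],cv2.COLOR_RGB2BGR))
    return d
def ray(d,uv):
    K=np.array(d['intrinsics']);E=np.array(d['extrinsics'])
    p=np.linalg.inv(K)@[uv[0],uv[1],1]
    v=E[:3,:3]@[p[0],-p[1],-p[2]]
    return E[:3,3],v
def onz(d,uv,z):
    o,v=ray(d,uv);return o+v*(z-o[2])/v[2]
def proj(d,P):
    K=np.array(d['intrinsics']);E=np.array(d['extrinsics'])
    c=E[:3,:3].T@(np.array(P)-E[:3,3]);q=K@[c[0],-c[1],-c[2]];return q[:2]/q[2]
def px(l): return np.array([l[0]*512,l[1]*384])
E
python3 - <<'E'
from h import *
print({k:np.round(v,3) for k,v in bot.get_obs().items()})
D={}
for n in('scene','top'):
    d=cam(n,n+'0.png');D[n]=d
    print(n,np.round(d['extrinsics'],3).tolist(),np.round(d['intrinsics'],1).tolist(),[k for k in d])
    for t in('tin','tin_lip','tin_grip','bowl','mallet','gouge','blank'):
        for r in bot.place_of(t,n)[:5]:
            u=px(r['location']);print(t,np.round(u),round(r['conf'],2),np.round(onz(d,u,{'tin_lip':.018,'tin_grip':.025}.get(t,0)),3))
E
```

```text
pics
{'t': np.float64(0.0), 'q': array([ 1.08 ,  0.478,  0.022,  1.556, -0.012,  1.109, -0.083]), 'joint_vel': array([-0.001,  0.001, -0.001,  0.001, -0.   , -0.   ,  0.001]), 'joint_torque': array([-1.0000e-03, -5.9645e+01,  1.6080e+00, -2.8120e+01,  1.2000e-02,
        9.0000e-03, -0.0000e+00]), 'eef_pos': array([ 0.252, -0.626,  0.23 ]), 'tool_rot': array([-0.001,  0.982,  0.19 , -0.   ]), 'contact_force': array([-0.07 ,  0.099, -0.3  ]), 'torque': array([ 0.031,  0.033, -0.022]), 'gripper_width': np.float64(1.002)}
scene [[0.497, -0.658, 0.565, 1.291], [0.868, 0.38, -0.321, -0.426], [-0.003, 0.65, 0.76, 1.004], [0.0, 0.0, 0.0, 1.0]] [[391.5, 0.0, 254.2], [0.0, 391.5, 193.5], [0.0, 0.0, 1.0]] ['color', 'intrinsics', 'extrinsics']
tin [227. 244.] 0.91 [ 0.678 -0.173  0.   ]
tin [208. 214.] 0.81 [ 0.547 -0.176  0.   ]
tin [196. 185.] 0.56 [ 0.414 -0.157  0.   ]
tin_lip [237. 238.] 0.84 [ 0.687 -0.143  0.018]
tin_lip [201. 215.] 0.61 [ 0.551 -0.199  0.018]
tin_lip [193. 175.] 0.6 [ 0.378 -0.149  0.018]
tin_grip [195. 179.] 0.88 [ 0.408 -0.156  0.025]
tin_grip [210. 209.] 0.74 [ 0.548
[... 498 characters left out ...]
.0, 0.0, 1.0]] ['color', 'intrinsics', 'extrinsics']
tin [303. 263.] 0.97 [ 0.402 -0.158  0.   ]
tin [308. 166.] 0.93 [ 0.681 -0.179  0.   ]
tin [311. 214.] 0.71 [ 0.541 -0.183  0.   ]
tin_lip [298. 158.] 0.91 [ 0.7   -0.149  0.018]
tin_lip [315. 209.] 0.76 [ 0.552 -0.193  0.018]
tin_lip [304. 273.] 0.59 [ 0.374 -0.159  0.018]
tin_grip [308. 164.] 0.86 [ 0.68  -0.178  0.025]
tin_grip [306. 260.] 0.81 [ 0.41  -0.162  0.025]
tin_grip [308. 216.] 0.65 [ 0.532 -0.173  0.025]
bowl [188. 233.] 0.83 [0.486 0.169 0.   ]
bowl [312. 203.] 0.37 [ 0.571 -0.187  0.   ]
gouge [254. 150.] 0.57 [ 0.732 -0.021  0.   ]
blank [412. 219.] 0.73 [ 0.522 -0.469  0.   ]
blank [255. 148.] 0.37 [ 0.737 -0.025  0.   ]
```

View pics/scene0.png

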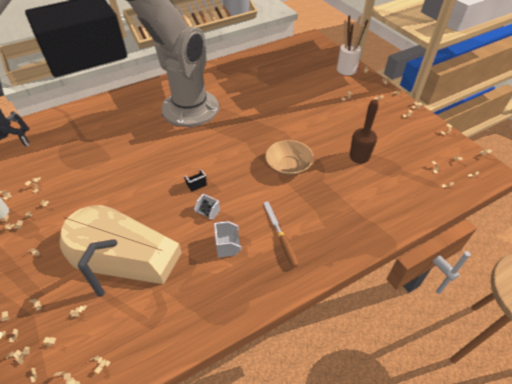

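View pics/top0.png

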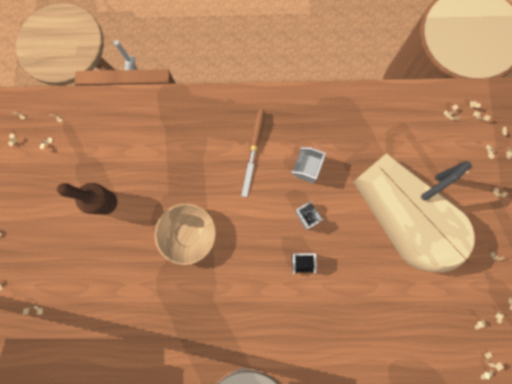

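Run:
```python
import cv2,numpy as np
a=cv2.imread('pics/scene0.png')[150:280,150:310];b=cv2.imread('pics/top0.png')[130:300,240:370]
a=cv2.resize(a,None,fx=2.5,fy=2.5,interpolation=3);b=cv2.resize(b,None,fx=2.5,fy=2.5,interpolation=3)
c=np.zeros((425,735,3),np.uint8);c[:a.shape[0],:400]=a;c[:b.shape[0],405:405+b.shape[1]]=b
cv2.imwrite('pics/crop0.png',c)
```

```text
(no output)
```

View pics/crop0.png

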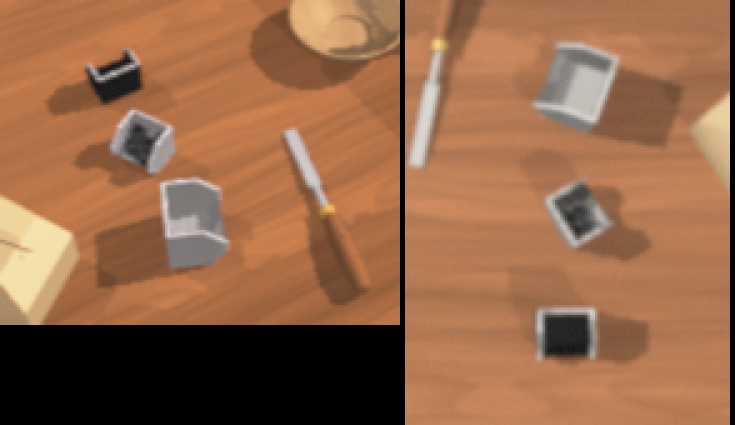

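Look-alikes: a black tin (scene 196,181), a small steel tin holding dark nuts (208,207), and a larger empty steel tin (227,240). The one meant is the small steel tin at (208,207) in the scene picture and (310,215) in the top picture. I'll fit its yaw with a wireframe next.

```bash
cat >> h.py <<'E'
def tinpts():
    # outer profile (x,z)
    prof=[(-25,0),(15,0),(27,18),(27,30),(7,50),(-25,50)]
    L=[np.array([[x,-30*s,z] for x,z in prof+[prof[0]]])/1e3 for s in(1,-1)]
    for x,z in [(-25,0),(15,0),(27,18),(-25,50)]: L.append(np.array([[x,-30,z],[x,30,z]])/1e3)
    return L
def RT(yaw,x,y,z=0):
    c,s=np.cos(yaw),np.sin(yaw);return np.array([[c,-s,0],[s,c,0],[0,0,1]]),np.array([x,y,z])
def draw(img,d,R,t,ox,oy,f,col):
    for L in tinpts():
        P=np.array([proj(d,R@p+t) for p in L]);P=((P+0.5-[ox,oy])*f).astype(int)
        cv2.polylines(img,[P.reshape(-1,1,2)],False,col,1)
E
python3 - <<'E'
from h import *
out=np.zeros((600,800,3),np.uint8)
for i,(n,(ox,oy)) in enumerate((('scene',(183,182)),('top',(285,190)))):
    d=cam(n);im=cv2.cvtColor(d['color'],cv2.COLOR_RGB2BGR)[oy:oy+50,ox:ox+50]
    for j,yaw in enumerate((None,-50)):
        b=cv2.resize(im,(400,400),interpolation=3) if 0 else cv2.resize(im,(300,300),interpolation=cv2.INTER_CUBIC)
        if yaw is not None: draw(b,d,*RT(np.radians(yaw),.543,-.180),ox,oy,6,(0,255,0))
        out[i*300:i*300+300,j*300:j*300+300]=b
cv2.imwrite('pics/fit0.png',out[:, :600])
E
```

```text
(no output)
```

View pics/fit0.png

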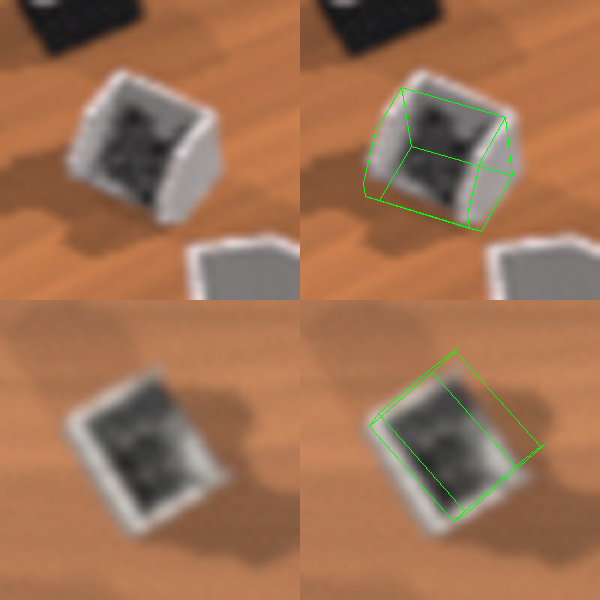

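```bash
cat > fit.py <<'E'
from h import *
from scipy.optimize import minimize
D=[]
boxes={'scene':(188,190,228,224),'top':(288,195,330,236)}
for n,(x0,y0,x1,y1) in boxes.items():
    d=cam(n);hsv=cv2.cvtColor(d['color'],cv2.COLOR_RGB2HSV)
    m=np.zeros((384,512),np.uint8)
    m[y0:y1,x0:x1]=(hsv[y0:y1,x0:x1,1]<85)
    k,l,s,_=cv2.connectedComponentsWithStats(m,connectivity=4)
    j=1+np.argmax(s[1:,4]);m=(l==j).astype(np.uint8)
    c,_=cv2.findContours(m,0,2);h=cv2.convexHull(np.vstack(c))
    m=cv2.fillConvexPoly(np.zeros_like(m),h,1)
    print(n,s[j]);D.append((n,d,m))
def sil(d,R,t,S=8):
    P=np.vstack([[proj(d,R@p+t) for p in L] for L in tinpts()])
    return P
def cost(v,parts=False):
    R,t=RT(v[0],v[1],v[2]);cs=[]
    for n,d,m in D:
        x0,y0,x1,y1=boxes[n];x0-=10;y0-=10;x1+=10;y1+=10
        P=(sil(d,R,t)+.5-[x0,y0])*8
        h=cv2.convexHull(P.astype(np.float32)).astype(np.int32)
        a=cv2.fillConvexPoly(np.zeros(((y1-y0)*8,(x1-x0)*8),np.uint8),h,1)
        b=cv2.resize(m[y0:y1,x0:x1],None,fx=8,fy=8,interpolation=0)
        cs.append(1-(a&b).sum()/(a|b).sum())
    return cs if parts else sum(cs)
best=[]
for yaw in range(-180,180,15):
    r=minimize(cost,[np.radians(yaw),.543,-.180],method='Nelder-Mead',options=dict(initial_simplex=np.array([[np.radians(yaw),.543,-.18],[np.radians(yaw+10),.543,-.18],[np.radians(yaw),.553,-.18],[np.radians(yaw),.543,-.17]]),maxiter=80))
    best.append((r.fun,np.degrees(r.x[0]),*r.x[1:]))
best.sort()
for b in best[:8]: print(np.round(b,4),np.round(cost([np.radians(b[1]),*b[2:]],True),3))
np.save('fit.npy',best[0])
out=np.zeros((300,600,3),np.uint8)
for i,(n,d,m) in enumerate(D):
    x0,y0,_,_=boxes[n];x0-=5;y0-=5
    b=cv2.resize(cv2.cvtColor(d['color'],cv2.COLOR_RGB2BGR)[y0:y0+50,x0:x0+50],(300,300),interpolation=2)
    draw(b,d,*RT(np.radians(best[0][1]),*best[0][2:]),x0,y0,6,(0,255,0));out[:,i*300:i*300+300]=b
cv2.imwrite('pics/fit1.png',out)
E
python3 fit.py
```

```text
scene [194 194  26  26 451]
top [295 202  29  27 456]
[  0.2157 -59.9231   0.535   -0.1728] [0.111 0.105]
[  0.2179 -60.4486   0.5352  -0.1729] [0.108 0.11 ]
[  0.218  -61.9144   0.5349  -0.1728] [0.108 0.11 ]
[  0.2186 -59.4786   0.5351  -0.1728] [0.11  0.108]
[  0.2192 -59.1061   0.5345  -0.1732] [0.115 0.104]
[  0.2203 -60.7367   0.5347  -0.1731] [0.113 0.107]
[  0.2987 118.6613   0.5337  -0.171 ] [0.181 0.118]
[  0.299  119.0515   0.5336  -0.1706] [0.171 0.128]
```

View pics/fit1.png

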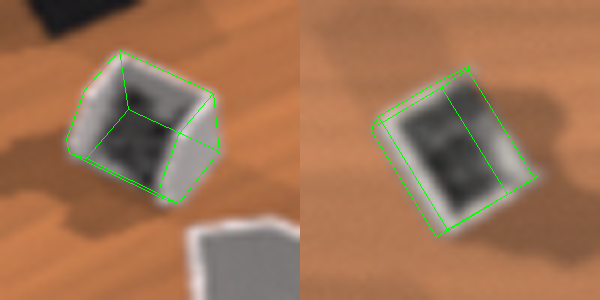

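The wireframe fits both views: origin (0.535, -0.173), yaw about -60°, lip toward (+0.5, -0.87). Next, the bowl and the mallet.

Run:
```python
from h import *
from scipy.optimize import minimize
print([a for a in dir(bot) if a[0]!='_'], bot.grip_depth)
a=np.linspace(0,2*np.pi,60)
for n in('scene','top'):
    d=cam(n);im=cv2.cvtColor(d['color'],cv2.COLOR_RGB2BGR)
    for r in bot.recognise('bowl',n)[:2]+bot.recognise('mallet',n)[:2]: print(n,np.round(px(r['location'])),r['conf'])
    x0,y0=(255,130) if n=='scene' else (145,195)
    b=cv2.resize(im[y0:y0+80,x0:x0+80],(400,400),interpolation=2)
    for c,col in(((.488,.163),(0,255,0)),):
        for R,z in((.085,.045),(.079,.045)):
            P=np.array([proj(d,[c[0]+R*np.cos(t),c[1]+R*np.sin(t),z]) for t in a]);P=((P+.5-[x0,y0])*5).astype(int)
            cv2.polylines(b,[P.reshape(-1,1,2)],True,col,1)
    cv2.imwrite(f'pics/bowl_{n}.png',b)
a=np.hstack([cv2.imread('pics/bowl_scene.png'),cv2.imread('pics/bowl_top.png')]);cv2.imwrite('pics/bowl.png',a)
```

```text
['PlanningError', 'get_obs', 'grip_depth', 'hand_in', 'place_of', 'read_camera', 'recognise'] 0.0187
scene [287. 156.] 0.91
scene [364. 137.] 0.73
top [184. 232.] 0.59
top [ 91. 199.] 0.55
```

View pics/bowl.png

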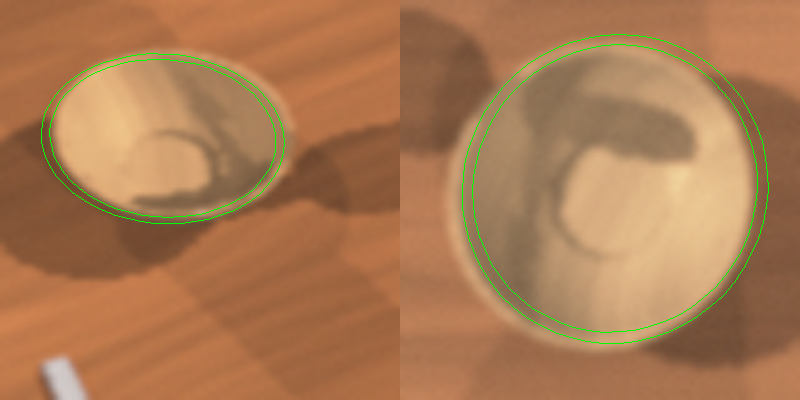

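Measured against the rim, the bowl centre is about (0.486, 0.170). I'm moving above the tin, passing over the blank at 0.23 m.

>>> step_arm --pt "0.024 0.039 0 0 0 7 -1" --pt "0.048 0.078 0 0 0 14 -1" --pt "0.072 0.117 0 0 0 21 -1" --pt "0.096 0.156 0 0 0 28 -1" --pt "0.12 0.195 0 0 0 35 -1" --pt "0.14 0.229 0 0 0 42 -1" --pt "0.16 0.263 0 0 0 49 -1"

```text
t: 1.88
eef_pos: [0.4047, -0.3754, 0.2316]
tool_rot: [0.0, 0.813, 0.583, 0.0]
contact_force: [1.6, 0.0, 0.2]
gripper_width: 1.0
```

```bash
cat > st.py <<'E'
from h import *
from scipy.spatial.transform import Rotation as Ro
o=bot.get_obs();w,x,y,z=o['tool_rot'];R=Ro.from_quat([x,y,z,w]).as_matrix()
print(round(float(o['t']),2),'pos',np.round(o['eef_pos'],4),'toolx',np.round(R[:,0],3),'tooly',np.round(R[:,1],3),'toolz',np.round(R[:,2],3))
print('q',np.round(o['q'],2),'F',np.round(o['contact_force'],2),'w',round(float(o['gripper_width']),3))
E
python3 st.py
```

```text
1.88 pos [ 0.4047 -0.3754  0.2316] toolx [ 0.321  0.947 -0.   ] tooly [ 0.947 -0.321  0.001] toolz [ 0.    -0.001 -1.   ]
q [ 0.85  0.29 -0.26  1.84  0.09  1.02  0.23] F [1.64 0.03 0.22] w 1.0
```

>>> step_arm --pt "0.02 0.033 0 0 0 7 -1" --pt "0.04 0.065 -0.01 0 0 14 -1" --pt "0.06 0.098 -0.02 0 0 21 -1" --pt "0.08 0.13 -0.03 0 0 28 -1" --pt "0.1 0.163 -0.05 0 0 35 -1" --pt "0.12 0.195 -0.07 0 0 42 -1" --pt "0.12 0.195 -0.09 0 0 49 -1" --pt "0.12 0.195 -0.11 0 0 49 -1" --pt "0.12 0.195 -0.11 0 0 49 -1"

```text
t: 2.63
eef_pos: [0.5217, -0.1808, 0.1178]
tool_rot: [-0.003, 0.5, 0.866, -0.0]
contact_force: [-1.0, -0.5, 0.0]
gripper_width: 1.001
```

```bash
python3 st.py
python3 - <<'E'
from h import *
d=cam('top','top1.png');d=cam('scene','sc1.png')
a=cv2.imread('pics/top1.png')[150:290,240:380];b=cv2.imread('pics/sc1.png')[110:250,140:280]
cv2.imwrite('pics/c1.png',cv2.resize(np.hstack([b,a]),None,fx=2.8,fy=2.8,interpolation=2))
E
```

```text
2.63 pos [ 0.5217 -0.1808  0.1178] toolx [-0.5    0.866  0.005] tooly [ 0.866  0.5   -0.004] toolz [-0.006  0.002 -1.   ]
q [ 0.6   0.46 -0.47  1.92  0.28  0.83  0.5 ] F [-0.98 -0.45  0.04] w 1.001
```

View pics/c1.png

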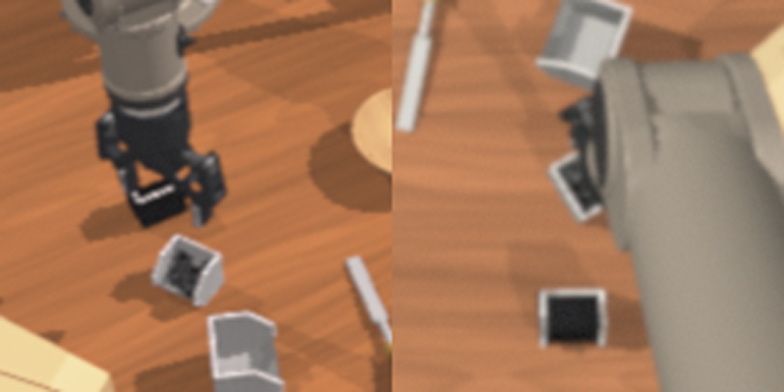

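>>> step_arm --pt "0.01 0.013 -0.01 0 0 0 -1" --pt "0.01 0.013 -0.035 0 0 0 -1" --pt "0.01 0.013 -0.06 0 0 0 -1" --pt "0.01 0.013 -0.08 0 0 0 -1" --pt "0.01 0.013 -0.095 0 0 0 -1" --pt "0.01 0.013 -0.105 0 0 0 -1" --pt "0.01 0.013 -0.112 0 0 0 -1" --pt "0.01 0.013 -0.112 0 0 0 -1"

```text
t: 3.4
eef_pos: [0.5339, -0.1696, 0.0092]
tool_rot: [-0.0, 0.501, 0.865, -0.0]
contact_force: [0.5, -0.1, 0.1]
gripper_width: 0.998
```

```bash
python3 st.py
python3 - <<'E'
from h import *
d=cam('top','top2.png');d=cam('scene','sc2.png')
a=cv2.imread('pics/top2.png')[150:290,240:380];b=cv2.imread('pics/sc2.png')[130:270,140:280]
cv2.imwrite('pics/c2.png',cv2.resize(np.hstack([b,a]),None,fx=2.8,fy=2.8,interpolation=2))
E
```

```text
3.4 pos [ 0.5339 -0.1696  0.0092] toolx [-0.498  0.867 -0.   ] tooly [ 0.867  0.498 -0.   ] toolz [-0. -0. -1.]
q [ 0.5   0.63 -0.39  1.96  0.39  0.63  0.37] F [ 0.5  -0.12  0.13] w 0.998
```

View pics/c2.png

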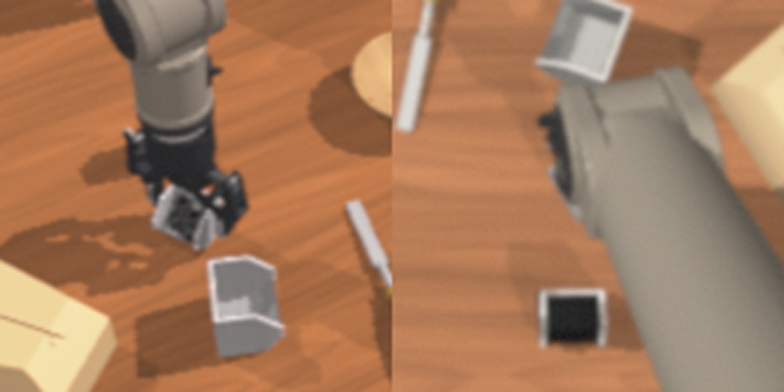

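The fingers straddle the tin, so I'm closing at 45 N.

>>> step_arm --pt "0 0 -0.002 0 0 0 0" --pt "0 0 -0.002 0 0 0 0.2" --pt "0 0 -0.002 0 0 0 0.4" --pt "0 0 -0.002 0 0 0 1" --pt "0 0 -0.002 0 0 0 1" --pt "0 0 -0.002 0 0 0 1" --pt "0 0 -0.002 0 0 0 1" --pt "0 0 -0.002 0 0 0 1" --force 45

```text
t: 4.17
eef_pos: [0.5342, -0.1694, 0.008]
tool_rot: [0.0, 0.501, 0.866, -0.0]
contact_force: [-1.9, -0.9, 5.9]
gripper_width: 0.695
```

```bash
python3 st.py
```

```text
4.17 pos [ 0.5342 -0.1694  0.008 ] toolx [-0.499  0.867 -0.001] tooly [0.867 0.499 0.   ] toolz [ 0.001 -0.001 -1.   ]
q [ 0.5   0.63 -0.39  1.96  0.4   0.63  0.37] F [-1.9  -0.86  5.91] w 0.695
```

>>> step_arm --pt "0 0 0.003 0 0 0 1" --pt "0 0 0.01 0 0 0 1" --pt "0 0 0.02 0 0 0 1" --pt "0 0 0.032 -1 -0.6 0 1" --pt "0 0 0.044 -2.5 -1.4 0 1" --pt "0 0 0.056 -4 -2.3 0 1" --pt "0 0 0.068 -5.5 -3.2 0 1" --pt "0 0 0.08 -6.9 -4 0 1" --pt "0 0 0.085 -6.9 -4 0 1" --pt "0 0 0.085 -6.9 -4 0 1"

```text
t: 5.0
eef_pos: [0.5347, -0.1687, 0.094]
tool_rot: [0.061, 0.499, 0.864, -0.034]
contact_force: [-0.4, -0.9, -3.7]
gripper_width: 0.696
```

```bash
python3 st.py
python3 - <<'E'
from h import *
d=cam('top','top3.png');d=cam('scene','sc3.png')
a=cv2.imread('pics/top3.png')[150:290,240:380];b=cv2.imread('pics/sc3.png')[110:250,140:280]
cv2.imwrite('pics/c3.png',cv2.resize(np.hstack([b,a]),None,fx=2.8,fy=2.8,interpolation=2))
E
python3 st.py|tail -1
```

```text
5.0 pos [ 0.5347 -0.1687  0.094 ] toolx [-0.495  0.858 -0.14 ] tooly [0.866 0.5   0.002] toolz [ 0.072 -0.12  -0.99 ]
q [ 0.43  0.45 -0.37  2.01  0.44  0.68  0.28] F [-0.44 -0.9  -3.66] w 0.696
q [ 0.43  0.45 -0.37  2.01  0.44  0.68  0.28] F [-0.48  0.5  -4.47] w 0.697
```

View pics/c3.png

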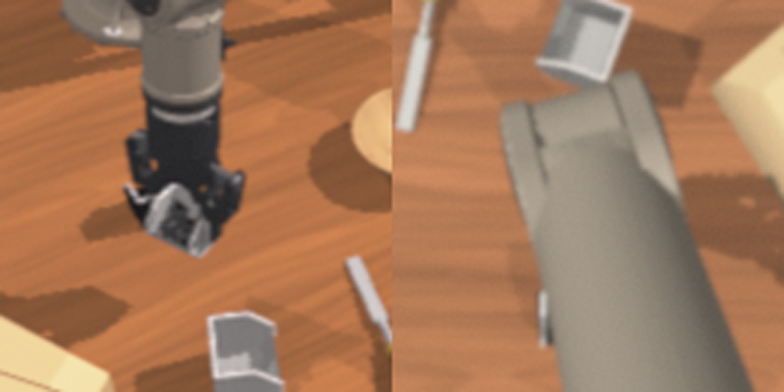

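The tin is held (Fz ≈ -4 N) and tipped back 8°. I'm carrying it gently across to the bowl, turning it -30° so the lip faces -y.

>>> step_arm --pt "0 0.003 0.001 0 0 0 1" --pt "-0.001 0.009 0.003 0 0 -0.5 1" --pt "-0.002 0.018 0.005 0 0 -1.2 1" --pt "-0.004 0.03 0.008 0 0 -2.1 1" --pt "-0.006 0.045 0.01 0 0 -3.2 1" --pt "-0.008 0.063 0.012 0 0 -4.6 1" --pt "-0.01 0.082 0.014 0 0 -6 1" --pt "-0.013 0.102 0.015 0 0 -7.5 1" --pt "-0.015 0.122 0.015 0 0 -9 1" --pt "-0.018 0.142 0.015 0 0 -10.5 1"

```text
t: 5.93
eef_pos: [0.5156, -0.0257, 0.1071]
tool_rot: [0.056, 0.577, 0.814, -0.04]
contact_force: [0.5, -0.3, -4.0]
gripper_width: 0.696
```

>>> step_arm --pt "-0.002 0.02 0 0 0 -1.5 1" --pt "-0.005 0.04 0 0 0 -3 1" --pt "-0.007 0.06 0 0 0 -4.5 1" --pt "-0.01 0.08 0 0 0 -6 1" --pt "-0.012 0.1 0 0 0 -7.5 1" --pt "-0.015 0.12 0 0 0 -9 1" --pt "-0.017 0.14 0 0 0 -10.5 1" --pt "-0.02 0.16 0 0 0 -12 1" --pt "-0.022 0.178 0 0 0 -13.5 1" --pt "-0.024 0.194 0 0 0 -15 1"

```text
t: 6.77
eef_pos: [0.4912, 0.1689, 0.1069]
tool_rot: [0.051, 0.678, 0.732, -0.047]
contact_force: [0.9, -0.6, -3.4]
gripper_width: 0.701
```

```bash
python3 st.py
```

```text
6.77 pos [0.4912 0.1689 0.1069] toolx [-0.076  0.988 -0.138] tooly [ 0.997  0.077 -0.   ] toolz [ 0.01  -0.138 -0.99 ]
q [-0.21  0.44 -0.39  1.99  0.38  0.85 -0.77] F [ 0.94 -0.6  -3.36] w 0.701
```

>>> step_arm --pt "-0.002 0.014 0 0 0 -1.2 1" --pt "-0.003 0.027 -0.001 0 0 -2.4 1" --pt "-0.004 0.038 -0.003 0 0 -3.4 1" --pt "-0.005 0.047 -0.007 0 0 -4.2 1" --pt "-0.005 0.053 -0.013 0 0 -4.4 1" --pt "-0.005 0.056 -0.019 0 0 -4.4 1" --pt "-0.005 0.056 -0.024 0 0 -4.4 1" --pt "-0.005 0.056 -0.027 0 0 -4.4 1" --pt "-0.005 0.056 -0.027 0 0 -4.4 1" --pt "-0.005 0.056 -0.027 0 0 -4.4 1"

```text
t: 7.6
eef_pos: [0.4869, 0.222, 0.08]
tool_rot: [0.049, 0.705, 0.705, -0.05]
contact_force: [-0.1, 0.3, -3.2]
gripper_width: 0.696
```

```bash
cat > look.py <<'E'
import sys
from h import *
n=sys.argv[1]
b=cam('scene')['color'];a=cam('top')['color']
x0,y0,x1,y1=[int(v) for v in sys.argv[2:6]] if len(sys.argv)>2 else (220,95,340,215)
b=cv2.resize(b[y0:y1,x0:x1],(480,480),interpolation=2);a=cv2.resize(a[175:295,125:245],(320,320),interpolation=2)
o=np.zeros((480,800,3),np.uint8);o[:,:480]=b;o[:320,480:]=a
cv2.imwrite(f'pics/{n}.png',cv2.cvtColor(o,cv2.COLOR_RGB2BGR))
E
python3 st.py; python3 look.py p4
```

```text
7.6 pos [0.4869 0.222  0.08  ] toolx [ 0.    0.99 -0.14] tooly [ 1. -0. -0.] toolz [-0.   -0.14 -0.99]
q [-0.32  0.51 -0.37  1.95  0.39  0.84 -0.94] F [-0.09  0.26 -3.22] w 0.696
```

View pics/p4.png

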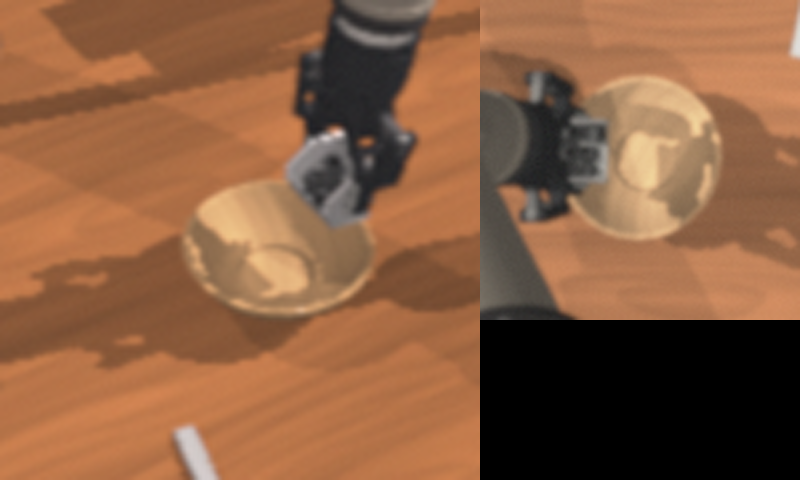

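The tin's lip is over the bowl's +y half, with nothing poured yet. I'm tipping slowly to about 17° and holding.

>>> step_arm --pt "0 0 0 3 0 0 1" --pt "0 0 0 6 0 0 1" --pt "0 0 0 9 0 0 1" --pt "0 0 0 12 0 0 1" --pt "0 0 0 15 0 0 1" --pt "0 0 0 18 0 0 1" --pt "0 0 0 21 0 0 1" --pt "0 0 0 23 0 0 1" --pt "0 0 0 25 0 0 1" --pt "0 0 0 25 0 0 1"

```text
t: 8.53
eef_pos: [0.4872, 0.2202, 0.0798]
tool_rot: [-0.104, 0.701, 0.698, 0.105]
contact_force: [-0.9, -0.7, -3.5]
gripper_width: 0.693
```

>>> step_arm --pt "0 0 0 0 0 0 1" --pt "0 0 0 0 0 0 1" --pt "0 0 0 0 0 0 1"

```text
t: 8.78
eef_pos: [0.487, 0.2235, 0.0807]
tool_rot: [-0.104, 0.699, 0.7, 0.105]
contact_force: [-0.4, -0.4, -4.4]
gripper_width: 0.698
```

```bash
python3 st.py; python3 look.py p5
```

```text
8.78 pos [0.487  0.2235 0.0807] toolx [-0.002  0.956  0.292] tooly [1.    0.002 0.001] toolz [ 0.001  0.292 -0.956]
q [ 0.15  0.51 -0.65  2.06  0.06  0.54 -0.47] F [-0.37 -0.38 -4.39] w 0.698
```

View pics/p5.png

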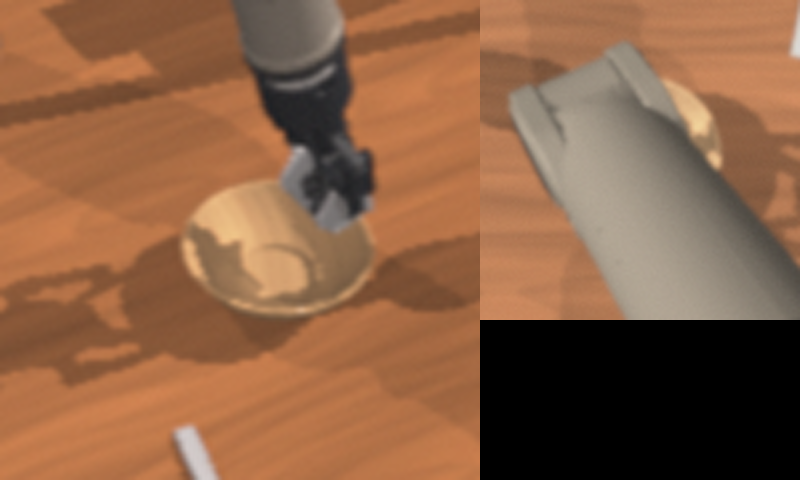

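>>> step_arm --pt "0 0 -0.001 1.5 0 0 1" --pt "0 0 -0.002 3 0 0 1" --pt "0 0 -0.003 4.5 0 0 1" --pt "0 0 -0.004 6 0 0 1" --pt "0 0 -0.004 6 0 0 1" --pt "0 0 -0.004 6 0 0 1"

```text
t: 9.38
eef_pos: [0.4868, 0.2227, 0.0761]
tool_rot: [-0.141, 0.693, 0.693, 0.141]
contact_force: [-0.0, 0.2, -3.6]
gripper_width: 0.698
```

```bash
python3 st.py; python3 look.py p6
```

```text
9.38 pos [0.4868 0.2227 0.0761] toolx [0.    0.921 0.391] tooly [ 1. -0.  0.] toolz [ 0.     0.391 -0.921]
q [ 0.28  0.56 -0.75  2.08 -0.    0.48 -0.35] F [-0.03  0.2  -3.56] w 0.698
```

View pics/p6.png

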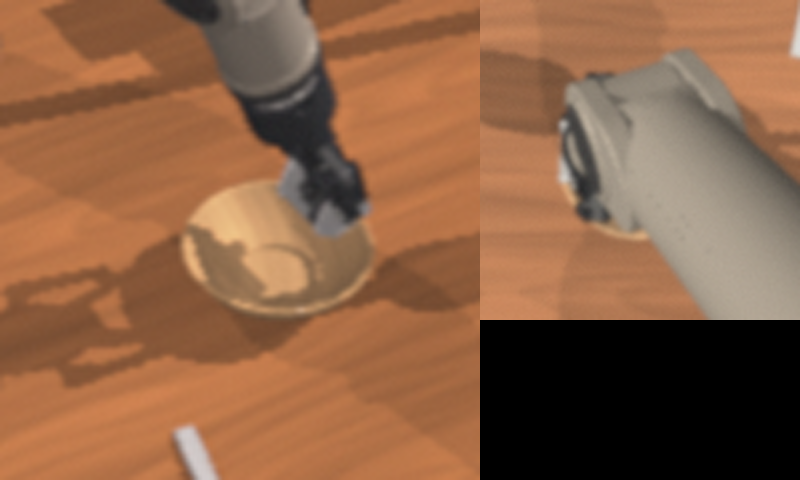

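>>> step_arm --pt "0 0 -0.001 1.5 0 0 1" --pt "0 0 -0.001 3 0 0 1" --pt "0 0 -0.001 4 0 0 1" --pt "0 0 -0.001 4 0 0 1" --pt "0 0 -0.001 4 0 0 1"

```text
t: 9.9
eef_pos: [0.4869, 0.2229, 0.0753]
tool_rot: [-0.165, 0.688, 0.688, 0.165]
contact_force: [-0.4, -0.2, -2.5]
gripper_width: 0.699
```

```bash
python3 st.py; python3 look.py p7
```

```text
9.9 pos [0.4869 0.2229 0.0753] toolx [-0.     0.891  0.454] tooly [ 1. -0.  0.] toolz [ 0.     0.454 -0.891]
q [ 0.37  0.61 -0.82  2.09 -0.04  0.46 -0.28] F [-0.35 -0.23 -2.51] w 0.699
```

View pics/p7.png

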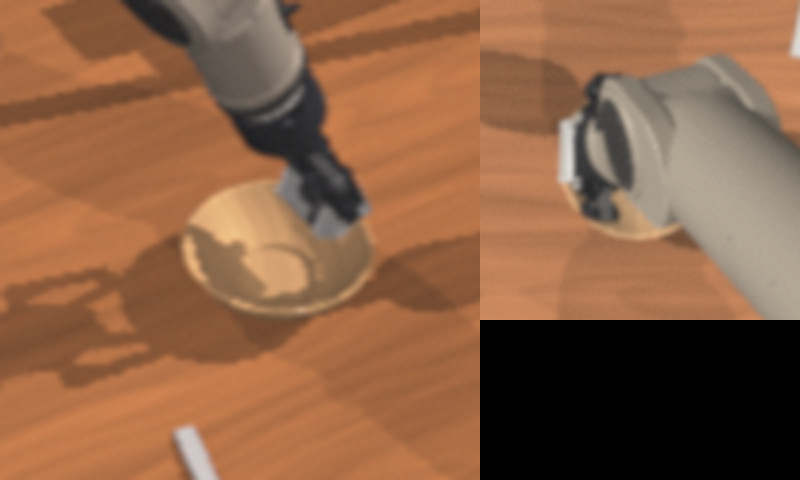

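>>> step_arm --pt "0 0 0 1.5 0 0 1" --pt "0 0 0 3 0 0 1" --pt "0 0 0 4 0 0 1" --pt "0 0 0 4 0 0 1" --pt "0 0 0 4 0 0 1"

```text
t: 10.42
eef_pos: [0.487, 0.2228, 0.0753]
tool_rot: [-0.189, 0.681, 0.681, 0.189]
contact_force: [1.1, -0.2, -3.3]
gripper_width: 0.7
```

```bash
python3 st.py; python3 look.py p8
```

```text
10.42 pos [0.487  0.2228 0.0753] toolx [0.    0.857 0.515] tooly [ 1. -0.  0.] toolz [ 0.001  0.515 -0.857]
q [ 0.46  0.66 -0.88  2.09 -0.07  0.44 -0.21] F [ 1.09 -0.25 -3.29] w 0.7
```

View pics/p8.png

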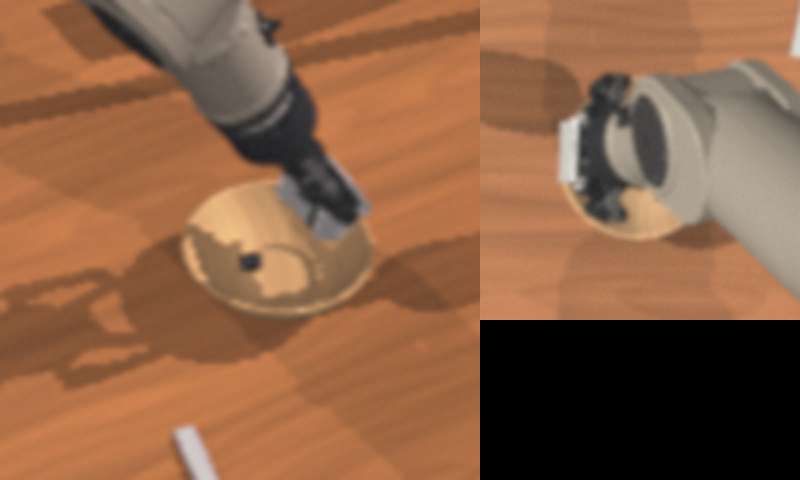

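One nut is in the bowl, at crop (250,262), with the tilt at 31°. I'll hold briefly, then go on 2° at a time.

>>> step_arm --pt "0 0 0 0 0 0 1" --pt "0 0 0 0 0 0 1" --pt "0 0 0 1 0 0 1" --pt "0 0 0 2 0 0 1" --pt "0 0 0 2 0 0 1" --pt "0 0 0 2 0 0 1"

```text
t: 11.02
eef_pos: [0.4869, 0.2224, 0.0749]
tool_rot: [-0.201, 0.678, 0.677, 0.201]
contact_force: [-0.4, 0.5, -2.8]
gripper_width: 0.695
```

```bash
python3 st.py; python3 look.py p9
```

```text
11.02 pos [0.4869 0.2224 0.0749] toolx [0.001 0.838 0.546] tooly [ 1.    -0.001 -0.   ] toolz [ 0.     0.546 -0.838]
q [ 0.5   0.69 -0.92  2.1  -0.08  0.43 -0.17] F [-0.41  0.45 -2.83] w 0.695
```

View pics/p9.png

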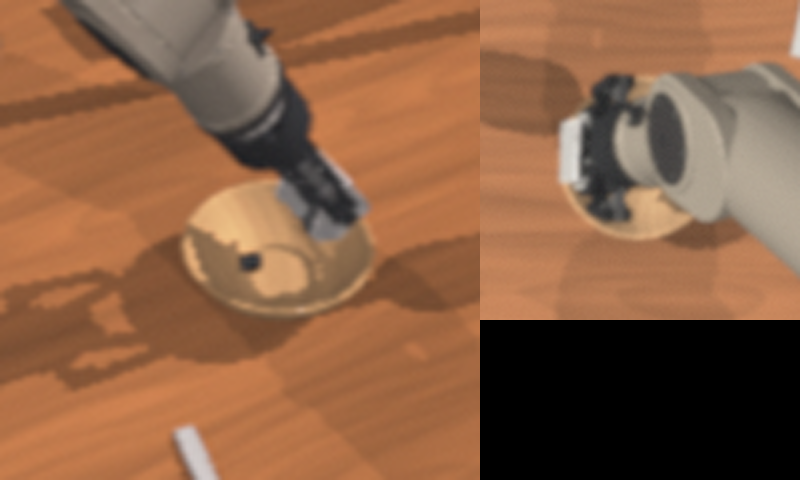

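Still one nut, at 33°. Continuing.

>>> step_arm --pt "0 0 0 1 0 0 1" --pt "0 0 0 2 0 0 1" --pt "0 0 0 3 0 0 1" --pt "0 0 0 3 0 0 1" --pt "0 0 0 3 0 0 1" --pt "0 0 0 3 0 0 1"

```text
t: 11.62
eef_pos: [0.487, 0.2228, 0.0753]
tool_rot: [-0.219, 0.672, 0.672, 0.219]
contact_force: [0.4, -0.1, -2.6]
gripper_width: 0.698
```

```bash
python3 st.py; python3 look.py p10
```

```text
11.62 pos [0.487  0.2228 0.0753] toolx [-0.     0.809  0.588] tooly [ 1.    -0.     0.001] toolz [ 0.001  0.588 -0.809]
q [ 0.56  0.73 -0.96  2.1  -0.09  0.42 -0.13] F [ 0.42 -0.05 -2.65] w 0.698
```

View pics/p10.png

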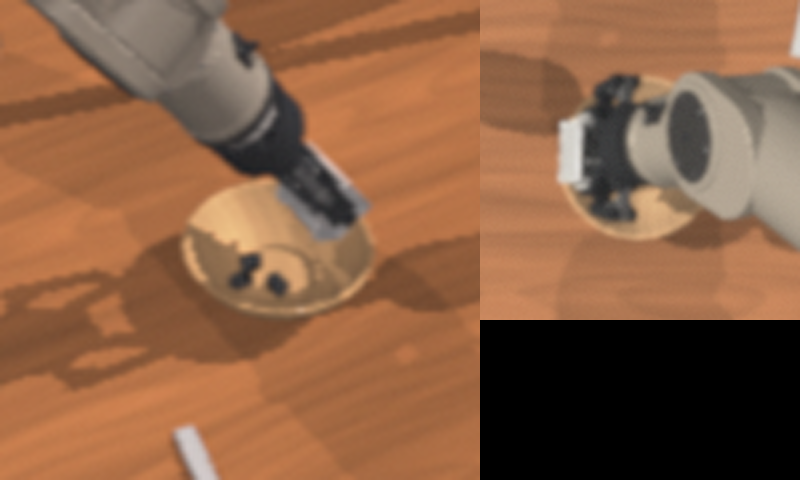

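>>> step_arm --pt "0 0 0 0 0 0 1" --pt "0 0 0 0 0 0 1" --pt "0 0 0 0 0 0 1" --pt "0 0 0 0 0 0 1"

```text
t: 12.05
eef_pos: [0.4869, 0.223, 0.0754]
tool_rot: [-0.218, 0.672, 0.673, 0.219]
contact_force: [0.4, -0.5, -3.2]
gripper_width: 0.696
```

```bash
python3 st.py; python3 look.py p11 262 135 318 191
```

```text
12.05 pos [0.4869 0.223  0.0754] toolx [-0.001  0.809  0.588] tooly [1.    0.    0.001] toolz [ 0.001  0.588 -0.809]
q [ 0.56  0.73 -0.96  2.1  -0.09  0.42 -0.13] F [ 0.44 -0.53 -3.17] w 0.696
```

View pics/p11.png

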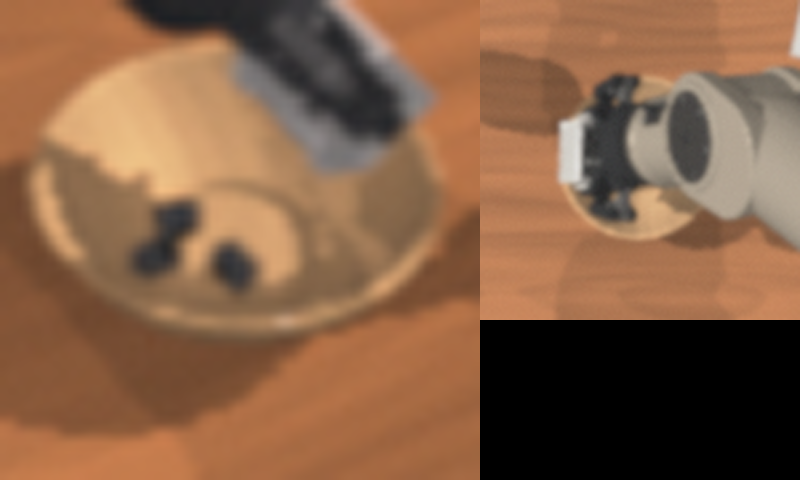

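Three nuts have settled in the bowl. I need one to three more, so I'm going on in 2° steps.

>>> step_arm --pt "0 0 0 0.7 0 0 1" --pt "0 0 0 1.4 0 0 1" --pt "0 0 0 2 0 0 1" --pt "0 0 0 2 0 0 1" --pt "0 0 0 2 0 0 1"

```text
t: 12.57
eef_pos: [0.4869, 0.2226, 0.0751]
tool_rot: [-0.231, 0.669, 0.668, 0.231]
contact_force: [0.8, 0.9, -3.2]
gripper_width: 0.698
```

```bash
python3 st.py; python3 look.py p12 262 135 318 191
```

```text
12.57 pos [0.4869 0.2226 0.0751] toolx [0.001 0.787 0.617] tooly [ 1.    -0.001 -0.   ] toolz [ 0.     0.617 -0.787]
q [ 0.6   0.76 -0.99  2.1  -0.1   0.41 -0.1 ] F [ 0.77  0.87 -3.16] w 0.698
```

View pics/p12.png

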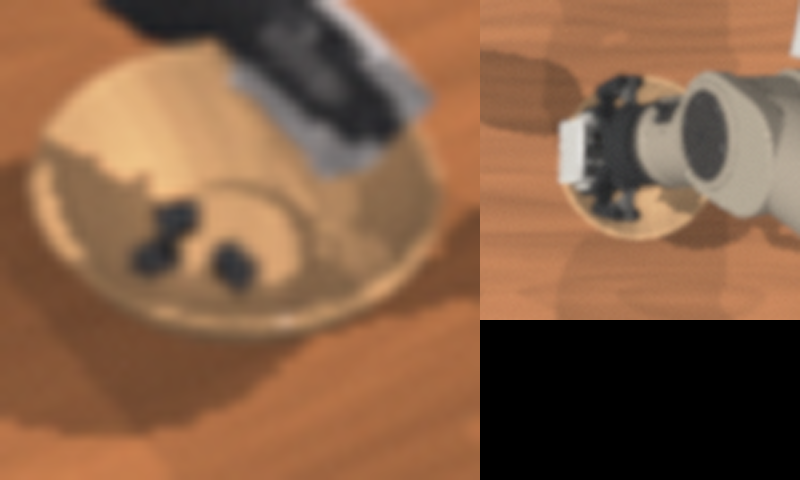

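>>> step_arm --pt "0 0 0 0.7 0 0 1" --pt "0 0 0 1.4 0 0 1" --pt "0 0 0 2 0 0 1" --pt "0 0 0 2 0 0 1" --pt "0 0 0 2 0 0 1"

```text
t: 13.08
eef_pos: [0.4869, 0.2226, 0.0751]
tool_rot: [-0.242, 0.665, 0.664, 0.242]
contact_force: [-0.1, -0.3, -2.3]
gripper_width: 0.696
```

```bash
python3 st.py; python3 look.py p13 262 135 318 191
```

```text
13.08 pos [0.4869 0.2226 0.0751] toolx [0.    0.765 0.644] tooly [ 1.    -0.001  0.   ] toolz [ 0.     0.644 -0.765]
q [ 0.63  0.79 -1.01  2.1  -0.1   0.41 -0.07] F [-0.09 -0.29 -2.33] w 0.696
```

View pics/p13.png

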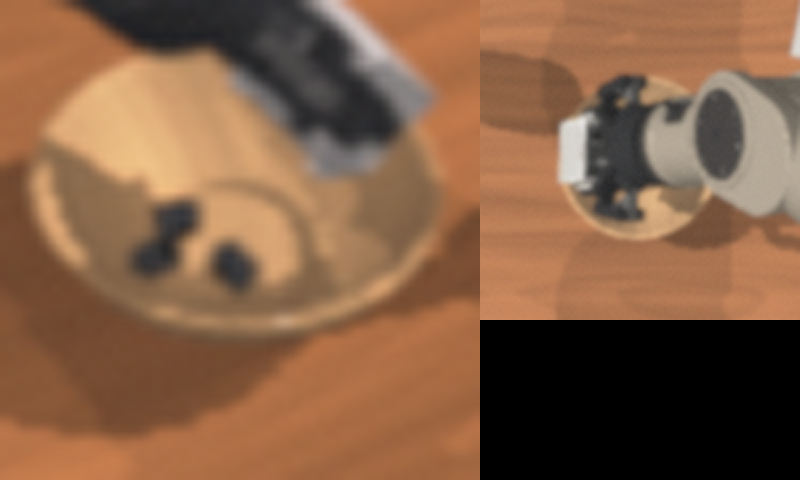

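Still three, at 40°.

>>> step_arm --pt "0 0 0 0.7 0 0 1" --pt "0 0 0 1.4 0 0 1" --pt "0 0 0 2 0 0 1" --pt "0 0 0 2 0 0 1" --pt "0 0 0 2 0 0 1"

```text
t: 13.6
eef_pos: [0.4869, 0.2227, 0.0751]
tool_rot: [-0.254, 0.66, 0.66, 0.254]
contact_force: [-0.1, 0.9, -2.4]
gripper_width: 0.698
```

```bash
python3 st.py; python3 look.py p14 262 135 318 191
```

```text
13.6 pos [0.4869 0.2227 0.0751] toolx [0.    0.743 0.67 ] tooly [ 1.    -0.001  0.   ] toolz [ 0.     0.67  -0.743]
q [ 0.66  0.83 -1.03  2.1  -0.1   0.41 -0.05] F [-0.12  0.9  -2.41] w 0.698
```

View pics/p14.png

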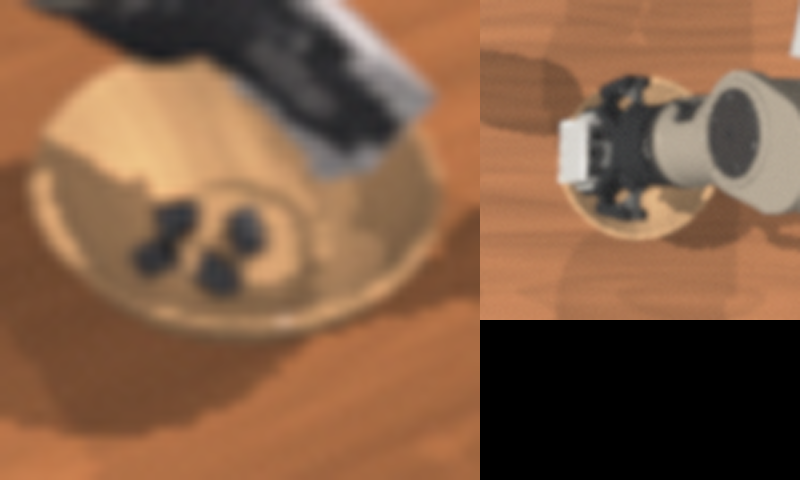

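Four nuts are in the bowl, which is enough. I'm tipping back gently.

>>> step_arm --pt "0 0 0 -2 0 0 1" --pt "0 0 0 -5 0 0 1" --pt "0 0 0 -9 0 0 1" --pt "0 0 0 -13 0 0 1" --pt "0 0 0 -17 0 0 1" --pt "0 0 0 -21 0 0 1" --pt "0 0 0 -25 0 0 1" --pt "0 0 0 -29 0 0 1" --pt "0 0 0 -33 0 0 1" --pt "0 0 0 -37 0 0 1"

```text
t: 14.53
eef_pos: [0.4867, 0.2237, 0.0762]
tool_rot: [-0.029, 0.706, 0.707, 0.031]
contact_force: [0.1, 1.5, -3.5]
gripper_width: 0.7
```

>>> step_arm --pt "0 0 0.001 -4 0 0 1" --pt "0 0 0.003 -8 0 0 1" --pt "0 0 0.006 -11 0 0 1" --pt "0 0 0.01 -13 0 0 1" --pt "0 0 0.015 -13 0 0 1" --pt "0 0 0.02 -13 0 0 1" --pt "0 0 0.024 -13 0 0 1" --pt "0 0 0.026 -13 0 0 1"

```text
t: 15.2
eef_pos: [0.4872, 0.2222, 0.102]
tool_rot: [0.049, 0.706, 0.705, -0.049]
contact_force: [-1.0, 0.7, -2.4]
gripper_width: 0.698
```

```bash
python3 st.py; python3 look.py p15 262 120 333 191
```

```text
15.2 pos [0.4872 0.2222 0.102 ] toolx [ 0.001  0.99  -0.138] tooly [ 1.    -0.001  0.001] toolz [ 0.001 -0.138 -0.99 ]
q [-0.34  0.47 -0.35  1.94  0.35  0.87 -0.9 ] F [-1.03  0.7  -2.4 ] w 0.698
```

View pics/p15.png

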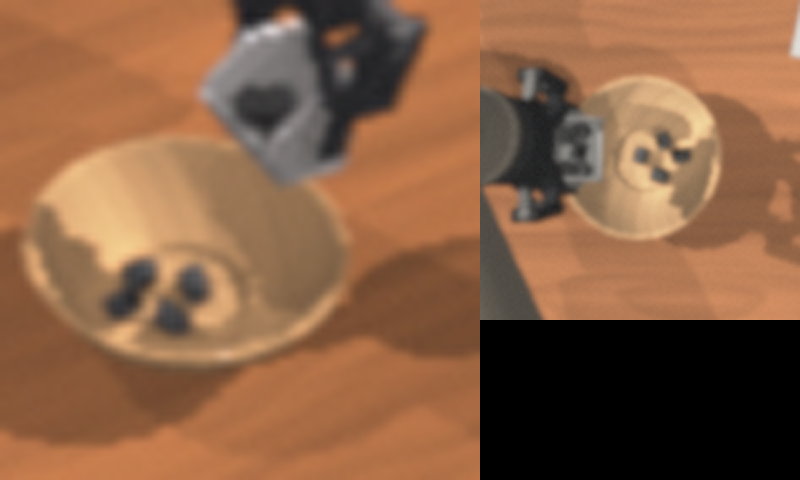

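Both views show exactly four nuts in the bowl and the rest in the tin. I'm carrying the tin back to a free spot near (0.487, -0.06).

>>> step_arm --pt "0 -0.004 0 0 0 0 1" --pt "0 -0.011 0 0 0 0 1" --pt "0 -0.021 0 0 0 0 1" --pt "0 -0.036 0 0 0 0 1" --pt "0 -0.054 0 0 0 0 1" --pt "0 -0.074 0 0 0 0 1" --pt "0 -0.094 0 0 0 0 1" --pt "0 -0.114 0 0 0 0 1" --pt "0 -0.134 0 0 0 0 1" --pt "0 -0.154 0 0 0 0 1"

```text
t: 16.13
eef_pos: [0.4863, 0.066, 0.1012]
tool_rot: [0.049, 0.706, 0.705, -0.05]
contact_force: [0.5, -0.7, -3.0]
gripper_width: 0.702
```

>>> step_arm --pt "0 -0.02 0 0 0 0 1" --pt "0 -0.04 0 0 0 0 1" --pt "0 -0.059 0 0 0 0 1" --pt "0 -0.076 0 0 0 0 1" --pt "0 -0.091 0 0 0 0 1" --pt "0 -0.103 0 0 0 0 1" --pt "0 -0.113 0 0 0 0 1" --pt "0 -0.12 0 0 0 0 1" --pt "0 -0.125 0 0 0 0 1" --pt "0 -0.128 0 0 0 0 1"

```text
t: 16.97
eef_pos: [0.4868, -0.0596, 0.1013]
tool_rot: [0.049, 0.705, 0.706, -0.049]
contact_force: [0.3, -0.1, -1.9]
gripper_width: 0.697
```

>>> step_arm --pt "0 0 -0.004 1 0 0 1" --pt "0 0 -0.012 2.5 0 0 1" --pt "0 0 -0.022 4 0 0 1" --pt "0 0 -0.034 5.5 0 0 1" --pt "0 0 -0.046 7 0 0 1" --pt "0 0 -0.058 8 0 0 1" --pt "0 0 -0.068 8 0 0 1" --pt "0 0 -0.074 8 0 0 1" --pt "0 0 -0.078 8 0 0 1" --pt "0 0 -0.078 8 0 0 1"

```text
t: 17.8
eef_pos: [0.4866, -0.0584, 0.0226]
tool_rot: [-0.0, 0.706, 0.708, 0.0]
contact_force: [0.0, -0.1, -2.4]
gripper_width: 0.696
```

```bash
python3 st.py; python3 look.py p16 180 140 300 260
```

```text
17.8 pos [ 0.4866 -0.0584  0.0226] toolx [-0.002  1.     0.001] tooly [ 1.     0.002 -0.001] toolz [-0.001  0.001 -1.   ]
q [ 0.23  0.51 -0.29  2.12  0.27  0.54 -0.26] F [ 0.02 -0.06 -2.41] w 0.696
```

View pics/p16.png

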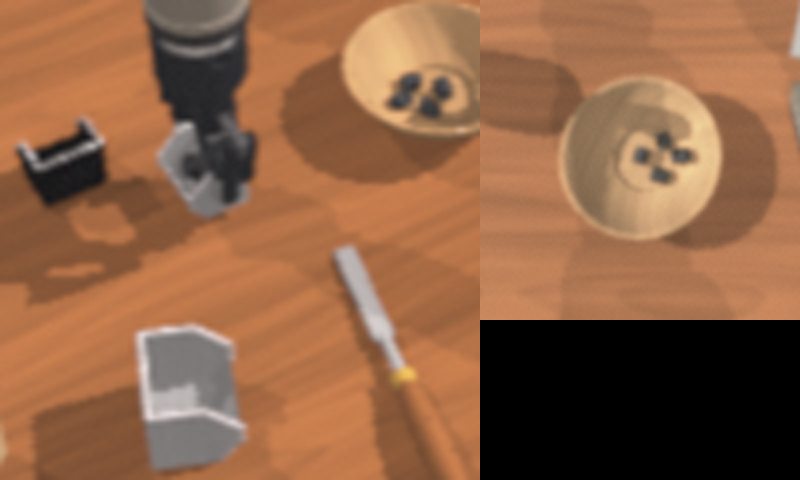

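Four nuts are in the bowl, and the tin hangs about 14 mm over clear bench. Lowering it.

>>> step_arm --pt "0 0 -0.003 0 0 0 1" --pt "0 0 -0.006 0 0 0 1" --pt "0 0 -0.009 0 0 0 1" --pt "0 0 -0.011 0 0 0 1" --pt "0 0 -0.013 0 0 0 1" --pt "0 0 -0.014 0 0 0 1" --pt "0 0 -0.014 0 0 0 1" --pt "0 0 -0.014 0 0 0 1"

```text
t: 18.57
eef_pos: [0.4869, -0.0591, 0.0093]
tool_rot: [-0.0, 0.707, 0.707, 0.0]
contact_force: [0.7, 0.8, -2.5]
gripper_width: 0.697
```

```bash
python3 st.py
```

```text
18.57 pos [ 0.4869 -0.0591  0.0093] toolx [-0.  1.  0.] tooly [1. 0. 0.] toolz [ 0.  0. -1.]
q [ 0.22  0.54 -0.27  2.13  0.29  0.51 -0.27] F [ 0.73  0.77 -2.53] w 0.697
```

>>> step_arm --pt "0 0 -0.0005 0 0 0 1" --pt "0 0 -0.001 0 0 0 1" --pt "0 0 -0.0015 0 0 0 1" --pt "0 0 -0.002 0 0 0 1" --pt "0 0 -0.002 0 0 0 1"

```text
t: 18.98
eef_pos: [0.487, -0.0591, 0.008]
tool_rot: [0.0, 0.707, 0.707, 0.0]
contact_force: [-2.4, 0.8, 6.8]
gripper_width: 0.699
```

```bash
python3 st.py
```

```text
18.98 pos [ 0.487  -0.0591  0.008 ] toolx [-0.  1.  0.] tooly [1.    0.    0.001] toolz [ 0.001  0.    -1.   ]
q [ 0.22  0.54 -0.27  2.13  0.29  0.51 -0.27] F [-2.41  0.75  6.77] w 0.699
```

The tin is on the bench (+6.8 N). Opening.

>>> step_arm --pt "0 0 0 0 0 0 -0.45" --pt "0 0 0 0 0 0 -0.6" --pt "0 0 0 0 0 0 -0.8" --pt "0 0 0 0 0 0 -1" --pt "0 0 0 0 0 0 -1" --pt "0 0 0 0 0 0 -1" --pt "0 0 0 0 0 0 -1" --pt "0 0 0 0 0 0 -1"

```text
t: 19.65
eef_pos: [0.4869, -0.0591, 0.0073]
tool_rot: [-0.0, 0.707, 0.707, 0.0]
contact_force: [-1.1, 0.4, 0.0]
gripper_width: 1.002
```

```bash
python3 st.py; python3 look.py p17 180 140 300 260
```

```text
19.65 pos [ 0.4869 -0.0591  0.0073] toolx [-0.001  1.     0.   ] tooly [1.    0.001 0.   ] toolz [ 0.  0. -1.]
q [ 0.22  0.54 -0.27  2.13  0.29  0.51 -0.27] F [-1.09  0.37  0.04] w 1.002
```

View pics/p17.png

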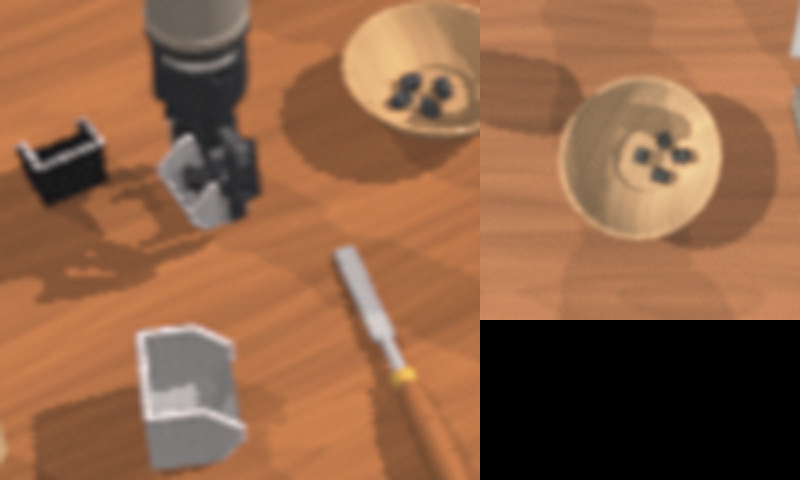

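>>> step_arm --pt "0 0 0.005 0 0 0 -1" --pt "0 0 0.015 0 0 0 -1" --pt "0 0 0.03 0 0 0 -1" --pt "0 0 0.05 0 0 0 -1" --pt "0 0 0.075 0 0 0 -1" --pt "0 0 0.1 0 0 0 -1" --pt "0 0 0.125 0 0 0 -1" --pt "0 0 0.15 0 0 0 -1" --pt "0 0 0.17 0 0 0 -1" --pt "0 0 0.18 0 0 0 -1"

```text
t: 20.58
eef_pos: [0.4881, -0.059, 0.1908]
tool_rot: [0.002, 0.707, 0.707, 0.002]
contact_force: [0.9, 1.4, -0.1]
gripper_width: 1.002
```

>>> step_arm --pt "0 -0.02 0 0 0 0 -1" --pt "0 -0.05 0 0 0 0 -1" --pt "0 -0.08 0 0 0 0 -1" --pt "0 -0.11 0 0 0 0 -1" --pt "0 -0.14 0 0 0 0 -1" --pt "0 -0.17 0 0 0 0 -1" --pt "0 -0.19 0 0 0 0 -1" --pt "0 -0.2 0 0 0 0 -1" --pt "0 -0.2 0 0 0 0 -1"

```text
t: 21.33
eef_pos: [0.4861, -0.2614, 0.187]
tool_rot: [-0.0, 0.708, 0.706, -0.0]
contact_force: [0.1, -0.1, -0.2]
gripper_width: 1.0
```

```bash
python3 st.py
python3 - <<'E'
from h import *
a=cam('scene')['color'][130:230,190:330];d=cam('top');b=d['color'][170:270,140:340]
o=np.zeros((600,800,3),np.uint8);a=cv2.resize(a,(420,300),interpolation=2);b=cv2.resize(b,(600,300),interpolation=2)
o[:300,:420]=a;o[300:,:600]=b
cv2.imwrite('pics/end.png',cv2.cvtColor(o,4))
for t in ('tin','bowl'):
    for r in bot.place_of(t,'top')[:4]: print(t,r['conf'],np.round(onz(d,px(r['location']),0),3))
E
```

```text
21.33 pos [ 0.4861 -0.2614  0.187 ] toolx [0.003 1.    0.   ] tooly [ 1.    -0.003 -0.   ] toolz [-0.  0. -1.]
q [ 0.59  0.34 -0.26  1.88  0.11  0.93  0.28] F [ 0.13 -0.14 -0.25] w 1.0
tin 0.87 [ 0.399 -0.154  0.   ]
tin 0.63 [ 0.679 -0.174  0.   ]
tin 0.57 [ 0.493 -0.062  0.   ]
bowl 0.93 [0.495 0.173 0.   ]
```

View pics/end.png

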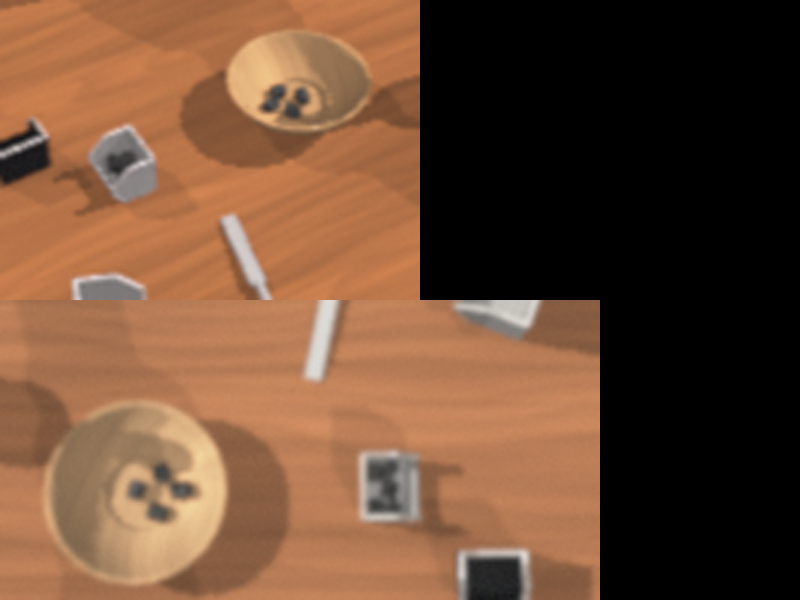

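The end pictures show the tin upright at about (0.49, -0.06), 0.23 m from the bowl, with nuts in it. Four nuts lie in the bowl, the bench is clear, and the arm touches nothing. Handing in.

```bash
python3 -c "
from h import *
print(bot.hand_in())"; python3 st.py
```

```text
the job is handed in; nothing more can be done
None
the job is handed in; nothing more can be done
```

I gripped the small steel tin at 45 N, carried it tipped slightly back, and tipped it over the bowl in small steps up to about 42°. Four nuts fell in. I then set the tin down upright near (0.49, -0.06) and handed in at about 21.5 s; no verdict was reported.

- **Bowl:** both cameras show exactly four nuts in it.
- **Tin:** it stands upright about 0.23 m from the bowl. The remaining nuts show in it, but they blur together, so the five there is by subtraction.
- **Bench:** no nuts are visible on it. The gouge's blade looked unmoved in the last crops; I didn't measure it again. The mallet lay outside them, so I didn't check it at the end, but the arm never came near it.
- **Arm:** the contact force was near zero and the arm stood clear at the end.

Two checks were weaker. The wrist force was too noisy (about ±0.5 N) to count nuts by weight, so the count rests on the pictures. The network put the bowl up to about 9 mm from my own rim measurement, but I saw no sign that it had moved.

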